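# Second sample basket on the drying hook

### The arm

A 6-joint arm with a two-finger parallel gripper is mounted at the origin on the work surface. World frame = base frame: x ahead of the robot, y to its left, z up, the work surface at z = 0. Lengths are in m, angles in degrees, forces in N, time in s.
With the tool pointing down it reaches from about 0.375 to 0.75 m from the base axis. Payload 9 kg.
Tool frame: the origin (TCP) lies where the fingers leave the gripper's body, on its centre line; the fingertips stand 73 mm ahead of it and the grasp point (between the pads) lies 54 mm ahead of it (robot.tip_reach is the distance from the TCP to the fingertips, in m); z points along the fingers, y is the direction in which the jaws open and shut (so a half turn about z gives the same grasp; the last joint's range is limited). The gripper opens to 85 mm and grips with 20 to 120 N. Pads are 22 mm wide; open, the fingers measure 114 mm over their backs; the gripper's body (76 mm by 85 mm) begins 54 mm behind the grasp point. The pads swing forward as they close: fully open they stand 13 mm farther back than shut.
Start: joints at [-84.609, 5.964, 5.575, 89.605, 0, 77.527], TCP at [0.184, -0.571, 0.304] pointing down, gripper open.
Joint ranges: [-171.21, 171.21], [-48.23, 106.86], [-62.78, 66.21], [-105.2, 120.99], [-86.42, 89.51], [-180, 180]. Speed limits (degrees/s): [127.2, 127.2, 147.25, 180, 180, 180].

### API

Orientations are given as [roll, pitch, yaw] about the fixed x, y, z axes, in that order (R = Rz(yaw) Ry(pitch) Rx(roll)).
In Python, from plant import robot gives the robot as it stands. Calls block until the motion is done:
- robot.move_pose(position, orientation): joint-space move of the TCP to a pose.
- robot.line_to(position, vel=0.15, rotation=None, guard=None): straight line of the TCP; rotation=None keeps the orientation; vel is the mean speed in m/s. With guard (N) it stops when the force on the tool has changed by that much, and returns True; else False.
- robot.goto_joints(angles): joint-space move.
- robot.set_gripper(opening): finger opening in m; the grip force is fixed at half the most; returns when the fingers have stopped.
- robot.pause(seconds).
- robot.ik(position, orientation): joint angles nearest the present ones, or None.
- robot.observe(): the state.
- robot.grab_frame(name): name is "scene" or "side" or "wrist"; returns the picture (480x640x3 uint8, blue, green, red); there is no depth.
- robot.get_calibration(name): a dict with "vertical_fov" (degrees; the focal length in pixels is half the picture's height over the tangent of half this angle, whatever the lens; pixels are square), "cx", "cy" (the principal point, pixels), "rvec" (rotation vector, rad) and "tvec" (3), from world to camera coordinates, as OpenCV has them. Camera axes: x right, y down, z forward; pixel columns grow to the right and rows downward; lengths in m; the calibration is good to about 2 mm. A picture is of the moment at which its call begins: read the wrist's pose just before it. get_calibration takes no time and is no camera call; for the wrist camera it gives the pose at the moment of the call.
A pose or a line that the arm cannot do raises robot.IKError and nothing moves.
- robot.job_done(): hands the job in, once; it reports no verdict.
The state is a dict: "time": time; "q": joint angles; "qvel": joint speeds; "joint_torque": joint torques, N m; "tool_pos": TCP position; "tcp_rot": TCP orientation; "ft_force": force on the tool from outside, world axes, zero at the start; "torque": the same for the moment, N m; "gripper_width": finger opening in m.
Only numpy, scipy, OpenCV 4.12 (cv2) and the standard library are available. Lean on these libraries where they do the work, as an engineer would, in place of code of your own. Each camera call takes 0.05 s, during which the arm holds its last target. There are 200 camera calls.

### The job

Hang the blue-gripped sample basket by its bail on the long hook of the drying stand, on the free part of the hook between the white-gripped basket and the turned-up tip, so that it hangs freely and still. The white-gripped basket must stay hanging on the hook, clear of the blue one, and the red-gripped basket must be left standing where it is.

Things in the scene. Friction and masses are not known exactly. Their poses are not given: they have to be found in the camera images.
- blue_basket: To hang: steel cup (48 mm wide, 45 high), rigid pointed bail of 10 x 3 mm strap, BLUE block grip on top, z 125-161 mm, 16 (x) by 22 (y). Stands on the bench, x axis within 40 deg of world x; 85-170 g. Origin: centre of underside, z up. Bail in its y-z plane, open along x: sides at y +-25 up to z 90, then sloping to a peak at z 125; opening at y 0: z 45 to 120. Hung, the bar's axis is at its z 114.
- white_basket: Same basket, same origin and axes (both sides of a basket are alike), but with a WHITE grip. Starts hanging by its bail on the hook near the post, its axis 38 to 56 mm from the post's axis, its x axis along the hook bar. Loose: swings or slides if pushed. Two cups side by side need 48 mm between their axes.
- red_basket: Same basket, same origin and axes, but with a RED grip. Stands on the bench; not to be used.
- stand: Drying stand, fixed. Origin: on the bench under the axis of its steel post (14 mm thick, 215 high; grey foot plate 110 x 150 x 12), z up. Its one hook is a level round steel bar, 10 mm thick, axis at z 200 mm, running from the post along the stand's -x to x = -160 mm, where it turns up to an orange tip (top at z 220). The hook points to world -x (at the robot) within 29 deg.

How it is judged (in metres and radians):
At the end, for the whole second after the job is handed in: Blue hangs by its bail on the bar, 75-165 mm from the post axis, within 20 mm sideways and 11 mm in height, upright within 11 deg, clear of white, still. White still hangs on the bar, upright within 11 deg, still. Red stands within 20 mm of its start (x of blue_basket in the frame of stand between -0.165 and -0.075 m and y of blue_basket in the frame of stand between -0.02 and 0.02 m and z of blue_basket in the frame of stand between 0.076 and 0.098 m and angle between each of blue_basket, white_basket's own z axis and vertical below 0.2 rad and contact force between blue_basket and stand above 0.3 N and contact force between blue_basket and white_basket below 0.05 N and linear speed of each of blue_basket, white_basket below 0.03 m/s and x of white_basket in the frame of stand between -0.115 and -0.02 m and z of white_basket in the frame of stand between 0.076 and 0.098 m and distance of red_basket from where it was at the start of the episode below 0.02 m and angle between red_basket's own z axis and vertical below 0.1 rad); the robot touches nothing.
It fails at once if the white basket falls off the hook (z of white_basket in the frame of stand below 0.055 m).
It fails at once if the red basket is knocked over or carried off (distance of red_basket from where it was at the start of the episode above 0.05 m or angle between red_basket's own z axis and vertical above 0.5 rad).
It also fails if it takes over 45 s, if anything falls off the work surface, if the arm or the gripper's body presses on something with over 40 N, if the wrist force passes 120 N, or if a joint passes its speed limit or range.

## Working session

There is one attempt and no reset: what is moved stays moved. The work goes in short steps, each a Python script; the robot and the scene stay as the last script left them, time stands still between calls to the robot, and variables do not carry over. Pictures are saved under pics/ and viewed, about 8 in all and at most 12, crops included, and the job is handed in when it is done.

```bash
ls; mkdir -p pics; python3 - <<'E'
from plant import robot
import cv2
for n in("scene","side"):
    f=robot.grab_frame(n); cv2.imwrite(f"pics/{n}0.png",f); print(n,robot.get_calibration(n))
print(robot.get_calibration("wrist")); o=robot.observe();print(o["time"],o["tool_pos"],o["tcp_rot"])
E
```

```text
pics
scene {'vertical_fov': 52.62314956097259, 'cx': 324.6420203227879, 'cy': 237.0767698269036, 'rvec': array([ 1.31309904,  2.0281688 , -1.04388128]), 'tvec': array([ 0.27386363, -0.23656183,  1.34608745])}
side {'vertical_fov': 57.32263692799582, 'cx': 331.44275380587584, 'cy': 241.7994491844811, 'rvec': array([ 0.29486713, -2.68080423,  1.4260121 ]), 'tvec': array([0.56192054, 0.16416688, 0.62839041])}
{'vertical_fov': 70.31381920370848, 'cx': 321.3308027869602, 'cy': 236.66432821701878, 'rvec': array([-2.31580897,  1.68738773,  0.27931698]), 'tvec': array([-0.59879355, -0.04092909,  0.38002707])}
0.1 [ 0.18405187 -0.57085348  0.30321048] [-1.79935201e+02 -1.41152225e-02  1.78629869e+01]
```

View pics/scene0.png

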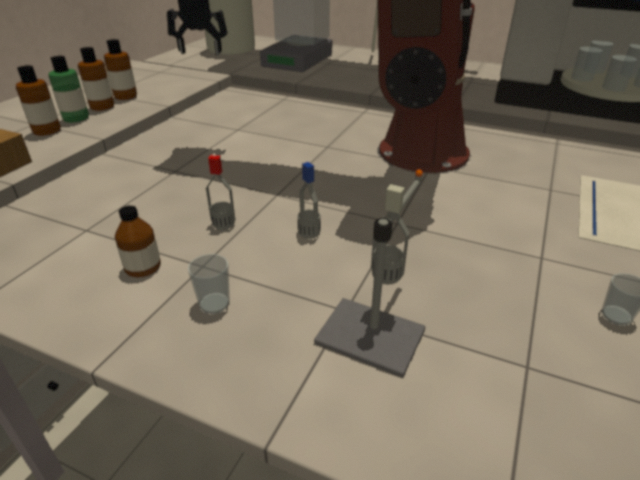

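View pics/side0.png

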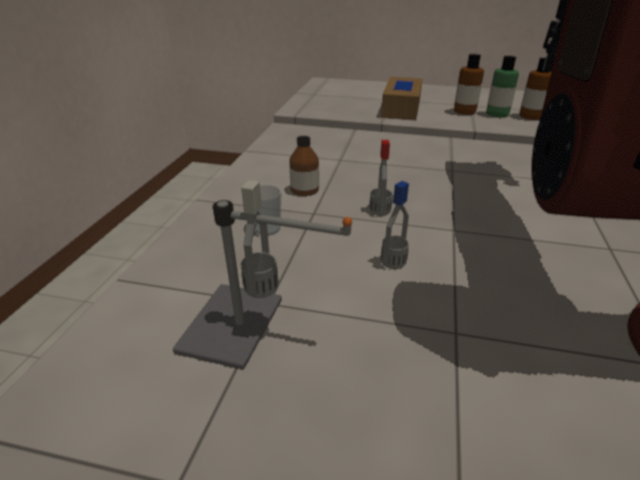

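The scene view shows red at (215,164), blue at (308,172), the tip at (420,173), white at (395,197) and the post top at (383,228). In the side view they are at (385,149), (401,192), (347,222), (251,197) and (223,212). I'll triangulate these.

```bash
cat > h.py <<'E'
import numpy as np, cv2
from plant import robot
def P(c):
    f=240/np.tan(np.radians(c["vertical_fov"]/2)); K=np.array([[f,0,c["cx"]],[0,f,c["cy"]],[0,0,1]])
    return K@np.c_[cv2.Rodrigues(c["rvec"])[0],c["tvec"]]
def tri(c1,p1,c2,p2):
    X=cv2.triangulatePoints(P(c1),P(c2),np.float64(p1).reshape(2,1),np.float64(p2).reshape(2,1))[:,0]
    X=X[:3]/X[3]; r=P(c2)@np.r_[X,1]; return X, r[:2]/r[2]-p2
def proj(c,X):
    r=P(c)@np.r_[X,1]; return r[:2]/r[2]
def onplane(c,p,z):   # pixel -> world point at height z
    M=P(c); A=M[:,:3]; C=-np.linalg.solve(A,M[:,3]); d=np.linalg.solve(A,np.r_[p,1]); return C+d*(z-C[2])/d[2]
E
python3 - <<'E'
from h import *
a,b=robot.get_calibration("scene"),robot.get_calibration("side")
np.set_printoptions(precision=4,suppress=True)
for n,p,q in(("red",(215,164),(385,149)),("blue",(308,172),(401,192)),("white",(395,199),(251,197)),("tip",(420,173),(347,222)),("post",(383,223),(223,205))):
    print(n,*tri(a,p,b,q))
f=robot.grab_frame("wrist"); cv2.imwrite("pics/w0.png",f)
for n,c,(u,v,w) in(("scene",a,(280,140,160)),("side",b,(190,130,240))):
    im=cv2.imread(f"pics/{n}0.png")[v:v+w*3//4,u:u+w]; cv2.imwrite(f"pics/{n}0c.png",cv2.resize(im,(400,300),interpolation=cv2.INTER_CUBIC))
cv2.imwrite("pics/m0.png",np.hstack([cv2.imread("pics/scene0c.png"),cv2.imread("pics/side0c.png")]))
E
```

```text
red [ 0.5318 -0.3027  0.1429] [-0.0052  0.014 ]
blue [ 0.4849 -0.1202  0.1433] [-0.2075  0.5018]
white [0.6551 0.1003 0.2289] [-0.022   0.0454]
tip [0.5355 0.1068 0.2143] [ 0.0414 -0.0896]
post [0.6951 0.0971 0.211 ] [ 0.0162 -0.0319]
```

View pics/m0.png

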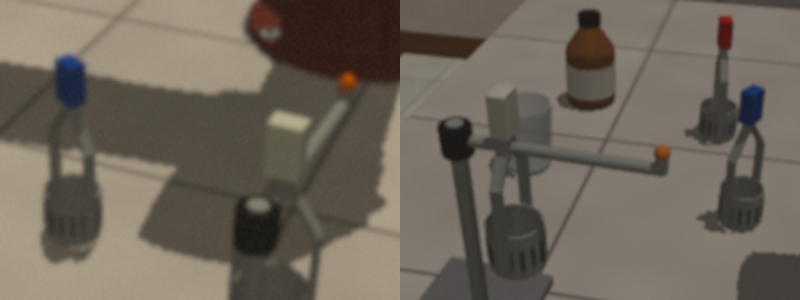

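Triangulation residuals are small. The hook runs at about -3.5°, and white hangs about 40 mm from the post. Next I'll move above blue and measure its yaw with the wrist camera.

```bash
python3 - <<'E'
from h import *
robot.move_pose([0.455,-0.12,0.36],[180,0,0])
c=robot.get_calibration("wrist"); f=robot.grab_frame("wrist"); cv2.imwrite("pics/w1.png",f)
np.savez("w1.npz",**c); print(-cv2.Rodrigues(c["rvec"])[0].T@c["tvec"], proj(c,[.485,-.12,.161]), robot.observe()["time"])
hsv=cv2.cvtColor(f,cv2.COLOR_BGR2HSV); m=cv2.inRange(hsv,(105,120,40),(130,255,255))
n,l,s,ce=cv2.connectedComponentsWithStats(m); print(s[1:],ce[1:])
E
```

```text
[ 0.53748599 -0.12001246  0.42892936] [321.28349273 190.92981147] 2.1167
[[313 179   1   1   1]] [[313. 179.]]
```

View pics/w1.png

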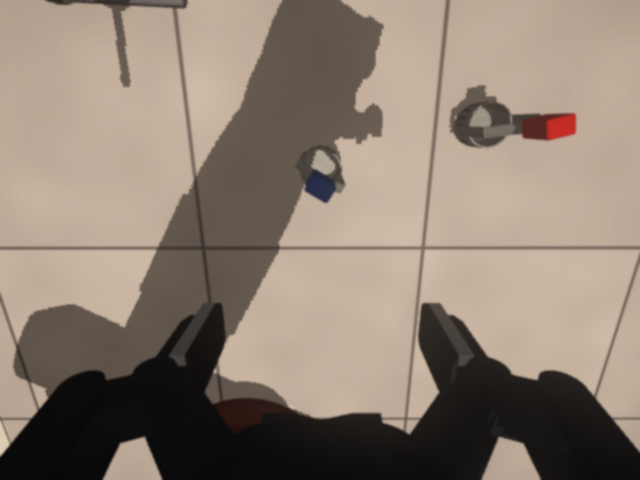

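Blue's grip is at about (320,186), with its cup at (322,165) and the grip visibly rotated. I'll zoom in for the yaw.

```bash
python3 - <<'E'
from h import *
f=cv2.imread("pics/w1.png"); c=dict(np.load("w1.npz"))
b=f.astype(int); m=((b[...,0]-b[...,2]>20)).astype(np.uint8)
n,l,s,ce=cv2.connectedComponentsWithStats(m); k=1+s[1:,4].argmax(); print(s[k],ce[k])
ct=max(cv2.findContours((l==k).astype(np.uint8),0,2)[0],key=cv2.contourArea)
bx=cv2.boxPoints(cv2.minAreaRect(ct)); print(bx)
print([onplane(c,p,.161)[:2].round(4) for p in bx])
cv2.imwrite("pics/w1c.png",cv2.resize(f[130:220,270:390],(800,600),interpolation=cv2.INTER_CUBIC))
E
```

```text
[306 172  28  29 477] [319.38574423 186.77777778]
[[303.15387 187.76924]
 [314.23077 171.15385]
 [335.9231  185.6154 ]
 [324.8462  202.23079]]
[array([ 0.4875, -0.1057]), array([ 0.5006, -0.1145]), array([ 0.4892, -0.1316]), array([ 0.4758, -0.1228])]
```

View pics/w1c.png

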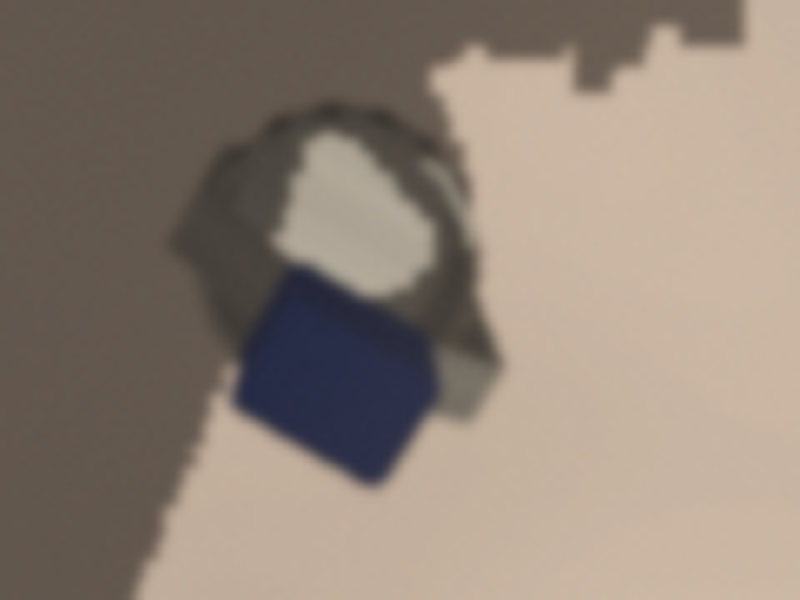

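The yaw averaged over the top-face edges and the bail is about -30°. The grip centre is about (0.486,-0.119). Now I'll grasp, lift, move to in front of the hook tip and check.

```bash
cat >> h.py <<'E'
post=np.array([.6951,.0971]); u=np.array([-.1596,.0097]); u/=np.hypot(*u); YAW=np.degrees(np.arctan2(-u[1],-u[0]))
def at(d,zb,off=0): return [*(post+u*d+off*np.array([u[1],-u[0]])),zb+.202]
E
python3 - <<'E'
from h import *
np.set_printoptions(precision=4,suppress=True)
print(YAW,at(215,.13) and at(.215,.13),[robot.ik(at(d,z),[180,0,YAW]) is not None for d,z in((.215,.13),(.12,.13),(.12,.08),(.12,.2))])
robot.move_pose([.486,-.119,.30],[180,0,-30]); robot.line_to([.486,-.119,.202],vel=.1,guard=8)
robot.set_gripper(0.0); o=robot.observe(); print(o["tool_pos"],o["gripper_width"],o["ft_force"])
robot.line_to([.486,-.119,.34],vel=.12); o=robot.observe(); print(o["gripper_width"],o["ft_force"])
robot.move_pose(at(.215,.13),[180,0,YAW]); robot.pause(.3)
print(robot.observe()["tool_pos"],robot.observe()["time"])
fs=[robot.grab_frame(n) for n in("scene","side")]
for n,f in zip("ab",fs): cv2.imwrite(f"pics/pre_{n}.png",f)
a=cv2.resize(fs[0][130:250,320:480],(400,300),interpolation=cv2.INTER_CUBIC); b=cv2.resize(fs[1][120:300,200:440],(400,300),interpolation=cv2.INTER_CUBIC)
cv2.imwrite("pics/pre.png",np.hstack([a,b]))
E
```

```text
-3.4779841302923384 [np.float64(0.4804959907408435), np.float64(0.11014297550008659), 0.332] [True, True, True, True]
[ 0.4862 -0.1191  0.2023] 0.021287458373288135 [-0.2403 -0.5732  2.7885]
0.02115194973910447 [-1.0442  0.4851 -2.415 ]
[0.4808 0.1093 0.332 ] 11.075
```

View pics/pre.png

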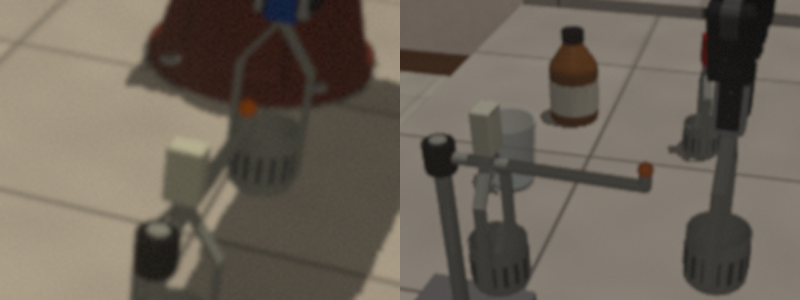

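Blue is held at width 21 mm with its cup in front of the tip. I'll compare expected and seen cup pixels to check for tilt or offset in the grip.

```bash
python3 - <<'E'
from h import *
np.set_printoptions(precision=1,suppress=True)
x,y=.4808,.1093; v=np.array([-u[1],u[0]])
for n,(ox,oy,s,X0) in(("scene",(320,130,.4,0)),("side",(200,120,.6,400))):
    c=robot.get_calibration(n)
    g=lambda X:(proj(c,X)-(ox,oy))/s+(X0,0)
    print(n,"rim",g([x,y,.175]),"bottom",g([x,y,.13]),"peak",g([x,y,.255]),"shoulders",g([x+v[0]*.025,y+v[1]*.025,.22]),g([x-v[0]*.025,y-v[1]*.025,.22]))
    print("  tip",g([*(post+u*.160),.218]),"post",g([*post,.215]))
E
```

```text
scene rim [267.2 124.9] bottom [259.3 180. ] peak [282.6  18.2] shoulders [240.4  58.8] [311.7  74.1]
  tip [250.8 102.4] post [158.  226.6]
side rim [718.  227.7] bottom [712.8 276.3] peak [728.5 128.6] shoulders [729.2 156.3] [717.7 193.5]
  tip [645.4 165.3] post [437.7 137. ]
```

The pixels agree to about 1 px, so the basket is straight in the grip. Now I'll thread it over the tip and lower it onto the bar.

```bash
python3 - <<'E'
from h import *
np.set_printoptions(precision=4,suppress=True)
hit=robot.line_to(at(.120,.13),vel=.05,guard=5); o=robot.observe(); print("in",hit,o["tool_pos"],o["ft_force"],at(.12,.13))
if not hit:
    hit=robot.line_to(at(.120,.078),vel=.025,guard=3); o=robot.observe(); print("down",hit,o["tool_pos"],o["ft_force"],o["gripper_width"])
print(o["time"])
fs=[robot.grab_frame(n) for n in("scene","side")]
a=cv2.resize(fs[0][130:280,320:520],(400,300),interpolation=cv2.INTER_CUBIC); b=cv2.resize(fs[1][120:300,200:440],(400,300),interpolation=cv2.INTER_CUBIC)
cv2.imwrite("pics/in.png",np.hstack([a,b]))
E
```

```text
in False [0.5752 0.1044 0.3321] [ 0.0165  0.6991 -1.6737] [np.float64(0.5753210180879127), np.float64(0.1043798002791181), 0.332]
down True [0.5753 0.104  0.2889] [ 1.0441 -1.9708  2.8322] 0.02116781363904148
14.75
```

View pics/in.png

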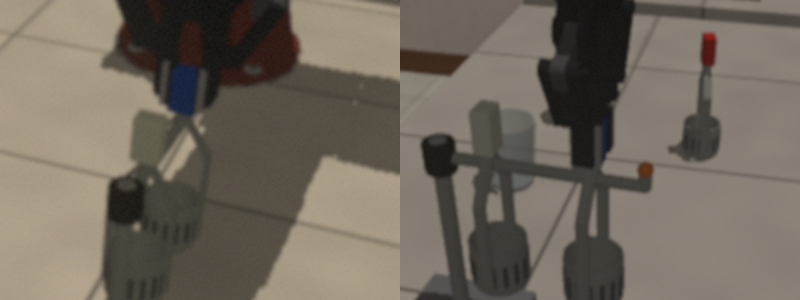

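Contact came at basket z ≈ 0.087, against 0.086 expected, and the bar is in the bail. I'll release, retreat straight up and check.

```bash
python3 - <<'E'
from h import *
np.set_printoptions(precision=4,suppress=True)
robot.set_gripper(.03); robot.pause(.5); robot.set_gripper(.075)
p=robot.observe()["tool_pos"]
robot.line_to([p[0],p[1],.42],vel=.08); robot.pause(1.5)
fs=[]
for k in range(2):
    fs+=[robot.grab_frame(n) for n in("scene","side")]; robot.pause(.7)
print("motion",[int(cv2.absdiff(cv2.GaussianBlur(fs[i][130:300,200:520],(5,5),0),cv2.GaussianBlur(fs[i+2][130:300,200:520],(5,5),0)).max()) for i in(0,1)],robot.observe()["time"],robot.observe()["tool_pos"])
a=cv2.resize(fs[2][130:280,320:520],(400,300),interpolation=cv2.INTER_CUBIC); b=cv2.resize(fs[3][120:300,200:440],(400,300),interpolation=cv2.INTER_CUBIC)
cv2.imwrite("pics/end.png",np.hstack([a,b]))
for n,(ox,oy,s,X0) in(("scene",(320,130,.5,0)),("side",(200,120,.6,400))):
    c=robot.get_calibration(n)
    print(n,[((proj(c,[*(post+u*.12),z])-(ox,oy))/s+(X0,0)).round() for z in (.086,.131,.086+.143)])
E
```

```text
motion [4, 2] 21.0083 [0.5749 0.1044 0.42  ]
scene [array([167., 239.]), array([173., 195.]), array([186.,  91.])]
side [array([593., 298.]), array([592., 254.]), array([591., 143.])]
```

View pics/end.png

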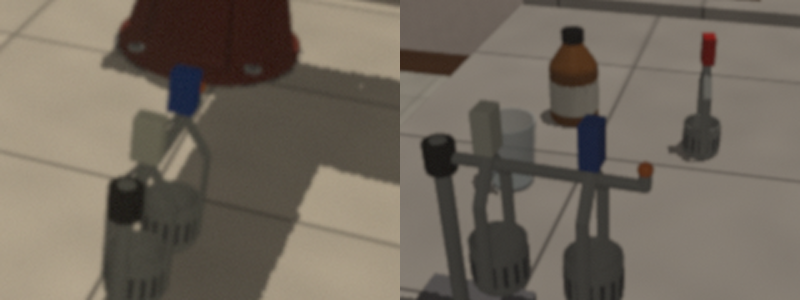

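Blue hangs at the predicted pixels, upright and still. There is a visible gap to white, the gripper is clear and red hasn't moved.

```bash
python3 -c "
from plant import robot
robot.job_done(); print(robot.observe()['time'])"
```

```text
the job is handed in; nothing more can be done
the job is handed in; nothing more can be done
```

The blue basket now hangs by its bail on the hook, about 120 mm from the post axis, and I handed the job in at about 21 s on the robot's clock. I gripped it by its blue block, passed the bail over the turned-up tip and lowered it. It touched the bar at basket z ≈ 0.087 m (0.086 m expected), and I then released it and drew the gripper straight up.

The last checks all agreed:
- **Blue:** its grip is within about a pixel of the predicted position in both the scene and side views. It looks upright.
- **Stillness:** two pairs of pictures about 0.8 s apart showed no movement beyond image noise.
- **White:** it is still hanging near the post, about 40 mm from its axis, with a visible gap between the two cups.
- **Red:** it is standing where it was, judged by eye in the side view rather than measured again.
- **Gripper:** it is well above everything and touching nothing.

The only small oddity was a sideways force of about 2 N when the bail met the bar, which suggests an offset of a millimetre or two. It had no visible effect after release. `job_done` reports no verdict, so I have no confirmation beyond these checks.

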